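Fit the matching plate on the shaker's dowels and lock it

TASK

One of the three mounting plates on the bench (sometimes two) has slots that suit the present distance between the two dowels on the shaker. Find it, by trying the plates if need be, lower it gently over both dowels without forcing it until it lies flush on the deck, and then push the retaining slide fully home over its edge. Keep clear of the tall pipette stand, and leave the other two plates lying flat on the bench and the other things where they are.

Things in the scene. Friction and masses are not known exactly. Their poses are not given: they have to be found in the camera images.
- shaker: fixed shaker, white housing, aluminium deck 166 (x) x 92 (y) mm, flat top 46 mm above the worktop; origin under the deck's centre, at worktop height. Along its x axis stand two 10 mm steel dowels, 16 mm above the deck (10 mm straight, then tapering). A bracket with guide cheeks on its +y side (x -63 to -7, to y = 80 mm, 66.5 mm high) carries the retaining slide
- deck_centre (a point): centre of the deck's top, 46 mm above the shaker's origin
- fixed_dowel_tip (a point): tip of the fixed dowel, at (-45, 0, 62) mm in the shaker's frame, 16 mm above the deck
- set_dowel_tip (a point): tip of the second dowel, also 16 mm above the deck, clamped 62 to 94 mm from the fixed one towards the shaker's +x, different in each start; it cannot move during the run
- slide (a joint): retaining slide, m: 0 open, 0.024 fully home (hard stop). Moves towards the shaker's -y, starts at 0 to 0.005, stays where left, takes about 3 N. Its steel tongue, 38 mm wide (x), underside 10 mm above the deck (2 mm over a seated plate), has its front edge at shaker y = +50 mm when open, +26 mm when home
- slide_tab (a point): middle of the outer (+y) face of the slide's black upright push tab; push it towards the shaker's -y. Tab 36 (x) x 10 (y) mm, from 64 to 89 mm above the worktop; this point is 80 mm above the worktop, at shaker x = -35 mm, y = +80 mm when open, +56 mm when home
- plate_a: one of three loose aluminium plates, 132 (x) x 76 (y) x 8 mm, about 0.3 kg; origin: centre of underside. Grey grip rib on its middle, 12 (x) x 40 (y) mm, top 58 mm above the underside: pinch across x near the top. Two through slots on its x axis, 12.5 mm wide and 20.5 mm long (x), lie evenly either side of the centre; their distance differs: one plate fits dowels 58 to 74 mm apart, one 70 to 86, one 82 to 98; look or try
- plate_b: one of three loose aluminium plates, 132 (x) x 76 (y) x 8 mm, about 0.3 kg; origin: centre of underside. Grey grip rib on its middle, 12 (x) x 40 (y) mm, top 58 mm above the underside: pinch across x near the top. Two through slots on its x axis, 12.5 mm wide and 20.5 mm long (x), lie evenly either side of the centre; their distance differs: one plate fits dowels 58 to 74 mm apart, one 70 to 86, one 82 to 98; look or try
- plate_c: one of three loose aluminium plates, 132 (x) x 76 (y) x 8 mm, about 0.3 kg; origin: centre of underside. Grey grip rib on its middle, 12 (x) x 40 (y) mm, top 58 mm above the underside: pinch across x near the top. Two through slots on its x axis, 12.5 mm wide and 20.5 mm long (x), lie evenly either side of the centre; their distance differs: one plate fits dowels 58 to 74 mm apart, one 70 to 86, one 82 to 98; look or try
- tip_box: pipette tip box, 84 x 124 x 67 mm, origin under its centre; bystander, leave alone
- wash_bottle: white dropper bottle, 43 mm across, 128 mm high, origin under its centre; bystander, leave alone
- beaker: clear beaker, 71 mm across, 112 mm high, origin under its centre; bystander, leave alone
- stand_corner (a point): fixed mark: near left corner of the tall pipette stand, which fills x beyond this point from here to y = -0.29 m, 70 to 280 mm high; keep hand and arm clear of it
There are look-alikes about, which are no part of the job. What is shaped like the plate_b but blue is not meant.

How it is judged:
On the way, in this order (a step that is already met when the one before it is completed fails the run):
1. a plate lies flush on the shaker deck with both dowels through it (((z of plate_a in the frame of shaker between 0.043 and 0.0475 m and angle between plate_a's own z axis and vertical below 0.02 rad and horizontal distance between plate_a and deck_centre below 0.03 m and angle between the x axis of plate_a and the x axis of shaker, either way round below 0.08 rad) or (z of plate_b in the frame of shaker between 0.043 and 0.0475 m and angle between plate_b's own z axis and vertical below 0.02 rad and horizontal distance between plate_b and deck_centre below 0.03 m and angle between the x axis of plate_b and the x axis of shaker, either way round below 0.08 rad) or (z of plate_c in the frame of shaker between 0.043 and 0.0475 m and angle between plate_c's own z axis and vertical below 0.02 rad and horizontal distance between plate_c and deck_centre below 0.03 m and angle between the x axis of plate_c and the x axis of shaker, either way round below 0.08 rad))), for 0.2 s.
2. the retaining slide is pushed home over the plate (value of joint slide above 0.0215 m), for 0.2 s.
At the end, for the whole second after the job is handed in: One plate lies flush on the deck over both dowels (underside within 1.5 mm of the deck, level within 0.02 rad), the slide is home (over 21.5 of its 24 mm), both other plates lie flat on the worktop, and all is at rest (value of joint slide above 0.0215 m and ((z of plate_a in the frame of shaker between 0.043 and 0.0475 m and angle between plate_a's own z axis and vertical below 0.02 rad and horizontal distance between plate_a and deck_centre below 0.03 m and angle between the x axis of plate_a and the x axis of shaker, either way round below 0.08 rad and linear speed of plate_a below 0.01 m/s and height (world z) of plate_b between -0.005 and 0.005 m and angle between each of plate_b, plate_c's own z axis and vertical below 0.05 rad and height (world z) of plate_c between -0.005 and 0.005 m) or (z of plate_b in the frame of shaker between 0.043 and 0.0475 m and angle between plate_b's own z axis and vertical below 0.02 rad and horizontal distance between plate_b and deck_centre below 0.03 m and angle between the x axis of plate_b and the x axis of shaker, either way round below 0.08 rad and linear speed of plate_b below 0.01 m/s and height (world z) of plate_a between -0.005 and 0.005 m and angle between each of plate_a, plate_c's own z axis and vertical below 0.05 rad and height (world z) of plate_c between -0.005 and 0.005 m) or (z of plate_c in the frame of shaker between 0.043 and 0.0475 m and angle between plate_c's own z axis and vertical below 0.02 rad and horizontal distance between plate_c and deck_centre below 0.03 m and angle between the x axis of plate_c and the x axis of shaker, either way round below 0.08 rad and linear speed of plate_c below 0.01 m/s and height (world z) of plate_a between -0.005 and 0.005 m and angle between each of plate_a, plate_b's own z axis and vertical below 0.05 rad and height (world z) of plate_b between -0.005 and 0.005 m))); the robot touches nothing.
It fails at once if a plate was let fall onto the dowels (faster than 0.55 m/s, as after a fall of over 15 mm) ((horizontal distance between plate_a and deck_centre below 0.06 m and z of plate_a in the frame of shaker below 0.066 m and linear speed of plate_a above 0.55 m/s) or (horizontal distance between plate_b and deck_centre below 0.06 m and z of plate_b in the frame of shaker below 0.066 m and linear speed of plate_b above 0.55 m/s) or (horizontal distance between plate_c and deck_centre below 0.06 m and z of plate_c in the frame of shaker below 0.066 m and linear speed of plate_c above 0.55 m/s)).
It fails at once if a plate was forced onto the shaker (over 80 N between them) (contact force between any of plate_a, plate_b, plate_c and shaker above 80 N).
It fails at once if a bystander was knocked or moved (over 30 mm) (distance of any of tip_box, wash_bottle, beaker from where it was at the start of the episode above 0.03 m).
It also fails if it takes over 72 s, if anything falls off the work surface, if the arm or the gripper's body presses on something with over 40 N, if the wrist force passes 120 N, or if a joint passes its speed limit or range.

ROBOT

A 6-joint arm with a two-finger parallel gripper is mounted at the origin on the work surface; the furniture and walls round the work are solid. World frame = base frame: x ahead of the robot, y to its left, z up, the work surface at z = 0. Lengths are in m, angles in rad, forces in N, time in s.
With the tool pointing down it reaches from about 0.35 to 0.775 m from the base axis. Payload 7.3 kg.
Tool frame: the origin (TCP) lies at the very end of the fingers, on their centre line; the grasp point (between the pads) lies 19 mm behind it; z points along the fingers, y is the line along which they close (so a half turn about z gives the same grasp; the last joint's range is limited). The gripper opens to 92 mm and grips with 3 to 60 N. Pads are 19 mm wide; open, the fingers measure 130 mm over their backs; the gripper's body (75 mm by 190 mm) begins 47 mm behind the grasp point.
Start: joints at [-1.356, 0.342, 1.524, -0, 1.275, -0.146], TCP at [0.185, -0.491, 0.227] pointing down, gripper open.
Joint ranges: [-2.53, 2.53], [-0.77, 2.02], [0.04, 2.7], [-1, 4.14], [0.28, 2.66], [-3.11, 3.11]. Speed limits (rad/s): [2.57, 2.57, 3.14, 3.14, 3.14, 3.14].

INTERFACE

Orientations are given as [roll, pitch, yaw] about the fixed x, y, z axes, in that order (R = Rz(yaw) Ry(pitch) Rx(roll)).
In Python, from cell import robot, read_camera, get_calibration gives the robot as it stands. The module is installed in compiled form; this text tells all that it offers.
- The arm moves only by the tool send_rows, never from a script. Its argument "plan" is a list of rows, each a list of 2 entries, a list of its own where there are three numbers: the shift along the tool's x, y, z as a fraction of full scale, then the turn, a rotation vector about the tool's x, y, z as a fraction of full scale. A call has exactly 10 rows; each row shifts and turns the commanded pose from where the row before left it, along the tool's axes as they then stand; what a row does not reach is not made up. Full scale, the value 1, is 0.025 m for a shift and 90 degrees for a turn. A row lasts 1/8 s, in which the tool goes at most 62.5 mm and 10.7 degrees, less where a joint would pass 70% of its speed; a pose out of reach is approached as far as the arm can. A call with a number of a shift or a turn outside -1 to 1 is refused whole. A call with a gripper value outside its range is refused whole. "gripper" is the opening, from -1 (shut) to 1 (fully open), so that 0 is half open, set as the call begins (left out, the last holds). The fingers move at their own pace and stop on an object; "force" is the grip in N (left out, the last holds). Time passes only in rows, so rows that do not move let the fingers close, or fill a call up. It gives the time, the measured TCP pose, the force, the opening and the grip force at its end, in the units of the state.
- robot.observe(): the state, without advancing time (a new reading comes with each control period).
- read_camera(name): name is "scene" or "top" or "wrist"; returns (picture, depth): 384x512x3 uint8, blue, green, red; 384x512 float32, m along the optical axis (not along the pixel's ray), 0 where there is no reading.
- get_calibration(name): a dict with "intrinsics" (3x3 intrinsics, pixels), "dist_coeffs" ([k1, k2, p1, p2, k3] as OpenCV has them; the pictures are not rectified), "rvec" (rotation vector, rad) and "tvec" (3), from world to camera coordinates, as OpenCV has them. Camera axes: x right, y down, z forward; pixel columns grow to the right and rows downward; lengths in m; the calibration is good to about 2 mm. A picture is of the moment at which its call begins: read the wrist's pose just before it. get_calibration takes no time and is no camera call; for the wrist camera it gives the pose at the moment of the call.
- robot.hand_in(): hands the job in; it is judged then, once.
The state is a dict: "time": time; "qpos": joint angles; "qvel": joint speeds; "joint_efforts": joint torques, N m; "tool_pos": TCP position; "tool_rot": TCP orientation; "contact_force": force on the tool from outside, world axes, zero at the start; "torque": the same for the moment, N m; "opening": finger opening in m; "grip_force": force on a finger pad.
Only numpy, scipy, OpenCV 4.12 (cv2) and the standard library are available. Lean on these libraries where they do the work, as an engineer would, in place of code of your own. Each camera call takes 0.05 s, during which the arm holds its last target. There are 200 camera calls.

## Working session

There is one attempt and no reset: what is moved stays moved. The work goes in short steps, Python scripts to look and compute and a tool call to move; the robot and the scene stay as the last step left them, time stands still between calls to the robot, and variables do not carry over. Pictures are saved under pics/ and viewed, at most 10 in all, crops included, and the job is handed in when it is done.

Besides the shell and the picture viewer there is one more tool, called after "Request:" in YAML: its name, and indented under it one key for each argument. send_rows: Moves the arm, as the interface text tells. Shift numbers are shares of 0.025 m and turn numbers shares of 90 degrees, none past 1 either way. Its arguments: {"type":"object","properties":{"plan":{"type":"array"},"gripper":{"type":"number"},"force":{"type":"number"}},"required":["plan"]}

```bash
mkdir -p pics
cat > h.py <<'E'
import numpy as np, cv2
from cell import robot, read_camera, get_calibration
def cal(n):
    c=get_calibration(n);K=np.array(c["intrinsics"],float);d=np.array(c["dist_coeffs"],float)
    R=cv2.Rodrigues(np.array(c["rvec"],float))[0];t=np.array(c["tvec"],float).ravel();return K,d,R,t
def ray(c,uv,z):
    K,d,R,t=c;p=cv2.undistortPoints(np.array(uv,float).reshape(-1,1,2),K,d).reshape(-1,2)
    v=np.c_[p,np.ones(len(p))]@R; o=-R.T@t
    return o+v*((z-o[2])/v[:,2])[:,None]
def cloud(c,dep):
    K,d,R,t=c;h,w=dep.shape;u,v=np.meshgrid(np.arange(w),np.arange(h))
    p=cv2.undistortPoints(np.stack([u,v],-1).reshape(-1,1,2).astype(float),K,d).reshape(-1,2)
    P=np.c_[p,np.ones(len(p))]*dep.reshape(-1,1);return ((P-t)@R).reshape(h,w,3)
def proj(c,X):
    K,d,R,t=c;return cv2.projectPoints(np.array(X,float).reshape(-1,1,3),cv2.Rodrigues(R)[0],t,K,d)[0].reshape(-1,2)
E
python3 - <<'E'
from h import *
for n in("top","scene"):
    im,dp=read_camera(n);c=cal(n);np.savez(f"{n}.npz",im=im,dp=dp)
    cv2.imwrite(f"pics/{n}0.png",cv2.resize(im,(800,600)));print(n,-c[2].T@c[3])
s=robot.observe();print(s)
E
```

```text
top [ 0.17780177 -0.09099891  1.45492062]
scene [-0.23073442  0.80349772  1.08720216]
{'time': 0.1, 'qpos': array([-1.35598521e+00,  3.42653738e-01,  1.52487132e+00,  5.15085259e-06,
        1.27535683e+00, -1.46003316e-01]), 'qvel': array([-3.82108144e-05, -1.42434113e-03, -2.79937330e-03,  7.49457762e-04,
        1.52331363e-03, -3.35731940e-04]), 'joint_efforts': array([ 1.22329271e-03, -4.32007778e+01, -2.44692814e+01,  7.18414458e-02,
        5.25553920e-02, -3.78054085e-05]), 'tool_pos': array([ 0.18529449, -0.49086518,  0.22613159]), 'tool_rot': array([-3.14031785e+00, -1.92438613e-04,  3.60812804e-01]), 'contact_force': array([-0.64828605, -0.34804083, -0.31583702]), 'torque': array([-0.03603547,  0.06098909, -0.00524937]), 'grip_force': 0.0, 'opening': 0.09187054859751283}
```

View pics/top0.png

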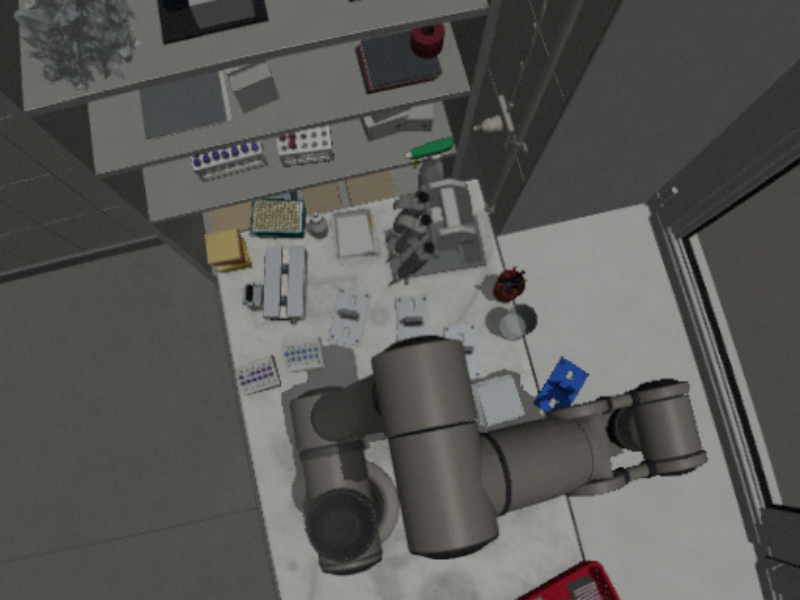

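View pics/scene0.png

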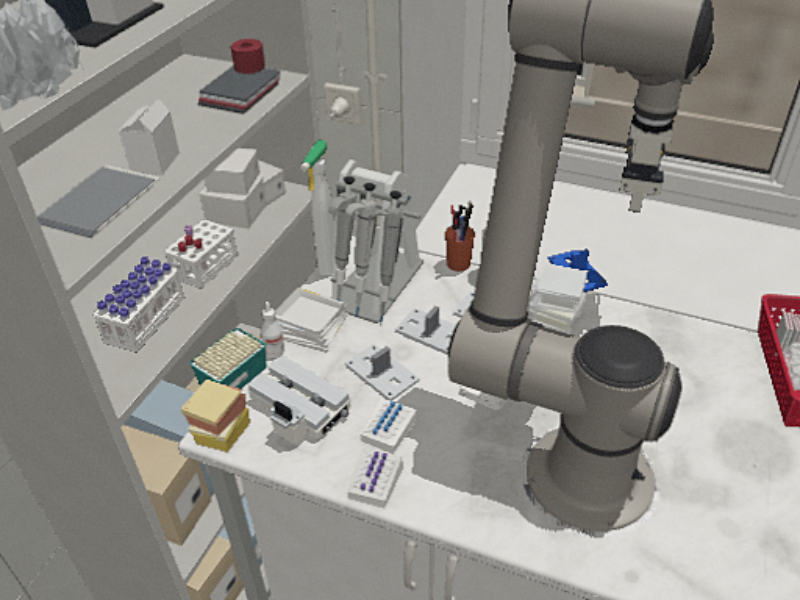

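The top view (800 px scale) shows the shaker at (285,283) with its black tab at (252,295). There are three grey plates, at (348,315), (410,315) and (460,345). The blue look-alike at (562,385) is not meant. I'll take one close crop and get coarse positions.

Run:
```python
from h import *
f=np.load("top.npz");im,dp=f["im"],f["dp"];c=cal("top");W=cloud(c,dp)
cv2.imwrite("pics/crop0.png",cv2.resize(im[140:265,135:335],(800,500),interpolation=cv2.INTER_CUBIC))
s=.64
for n,u,v,z in[("shaker",285,283,.046),("tab",252,295,.08),("pA",348,315,.008),("pB",410,313,.008),("pC",460,345,.008),("stand",395,275,.07),("wash",317,225,.1),("tip",278,217,.067)]:
    uv=(u*s,v*s);print(n,ray(c,[uv],z)[0].round(3),W[int(v*s),int(u*s)].round(3))
# ribs: depth z in 0.045..0.07 small blobs in bench region
Z=W[...,2]
m=((Z>.04)&(Z<.075)&(W[...,0]>.3)&(W[...,0]<.8)).astype(np.uint8)
n,l,st,ce=cv2.connectedComponentsWithStats(m)
for i in range(1,n):
    if st[i,4]>6: P=W[l==i];print(st[i],P.mean(0).round(3),P.min(0).round(3),P.max(0).round(3))
k=cal("wrist");s=robot.observe();print(k[0],k[1],-k[2].T@k[3],k[2][2])
```

```text
shaker [0.501 0.171 0.046] [0.504 0.175 0.033]
tab [0.463 0.238 0.08 ] [ 0.178 -0.091  1.455]
pA [0.436 0.023 0.008] [0.431 0.023 0.05 ]
pB [ 0.445 -0.123  0.008] [ 0.447 -0.122  0.003]
pC [ 0.372 -0.242  0.008] [ 0.277 -0.166  0.728]
stand [ 0.521 -0.085  0.07 ] [ 0.516 -0.083  0.092]
wash [0.627 0.096 0.1  ] [0.632 0.102 0.083]
tip [0.655 0.194 0.067] [0.657 0.197 0.071]
[288 106   7   5  20] [ 0.79  -0.221  0.06 ] [ 0.787 -0.232  0.043] [ 0.799 -0.212  0.074]
[308 107   6  20  40] [ 0.763 -0.297  0.059] [ 0.728 -0.307  0.041] [ 0.798 -0.287  0.075]
[309 123 114  25 346] [ 0.696 -0.497  0.058] [ 0.645 -0.72   0.04 ] [ 0.75  -0.29   0.075]
[160 127  35  24 766] [0.658 0.198 0.063] [0.617 0.135 0.04 ] [0.705 0.262 0.075]
[419 131   5   4   8] [ 0.715 -0.721  0.053] [ 0.712 -0.723  0.043] [ 0.718 -0.718  0.069]
[211 134  32  34 821] [0.622 0.015 0.053] [ 0.557 -0.044  0.04 ] [0.682 0.075 0.075]
[198 139  12  12  68] [0.632 0.098 0.062] [0.621 0.079 0.043] [0.658 0.121 0.075]
[294 138   9   4  27] [ 0.668 -0.249  0.058] [ 0.664 -0.265  0.042] [ 0.671 -0.232  0.075]
[415 138  19  52  94
[... 1323 characters left out ...]
 16  16  50] [ 0.439 -0.384  0.057] [ 0.4   -0.399  0.04 ] [ 0.454 -0.35   0.074]
[320 201  14  16  40] [ 0.404 -0.344  0.056] [ 0.387 -0.375  0.041] [ 0.438 -0.33   0.071]
[435 200  15  42  72] [ 0.378 -0.772  0.068] [ 0.303 -0.793  0.06 ] [ 0.451 -0.749  0.075]
[260 202  11   5  45] [ 0.424 -0.131  0.058] [ 0.417 -0.15   0.045] [ 0.431 -0.114  0.065]
[296 221   7   4  23] [ 0.359 -0.253  0.058] [ 0.353 -0.265  0.048] [ 0.366 -0.243  0.065]
[[295.29070168   0.         256.05549288]
 [  0.         295.29070168 194.37201213]
 [  0.           0.           1.        ]] [0.0106318 0.        0.        0.        0.       ] [ 0.25438846 -0.46403671  0.38480302] [-0.25702392 -0.09636723 -0.9615883 ]
```

View pics/crop0.png

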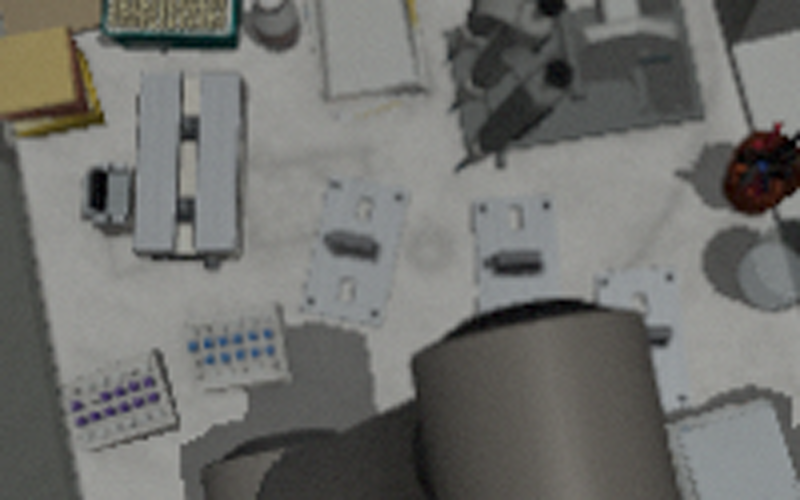

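```bash
cat >> h.py <<'E'
from scipy.spatial.transform import Rotation as Ro
def plan(target,yaw,n=10,dig=2,start=None):
    s=robot.observe();p=np.array(start[0] if start else s["tool_pos"]);R=Ro.from_euler("xyz",s["tool_rot"]) if not start else Ro.from_euler("xyz",[np.pi,0,start[1]])
    T=Ro.from_euler("xyz",[np.pi,0,yaw]);rows=[]
    for i in range(n,0,-1):
        d=R.inv().apply((np.array(target)-p)/i)/.025;d=np.clip(d.round(dig),-1,1)
        w=((R.inv()*T).as_rotvec()/i/(np.pi/2));w=w/max(1,np.abs(w).max()/.115);w=w.round(dig+1)
        rows.append([[float(x)+0. for x in d],[float(x)+0. for x in w]])
        p=p+R.apply(d*.025);R=R*Ro.from_rotvec(w*np.pi/2)
    print(str(rows).replace(" ",""),p.round(4),R.as_euler("xyz").round(4));return p,R.as_euler("xyz")[2]
E
python3 - <<'E'
from h import *
f=np.load("top.npz");W=cloud(cal("top"),f["dp"]);f2=np.load("scene.npz");W2=cloud(cal("scene"),f2["dp"])
for w in(W,W2):
    P=w.reshape(-1,3);P=P[(P[:,2]>.08)&(P[:,2]<.28)&(P[:,1]<-.04)&(P[:,1]>-.28)&(P[:,0]>.4)&(P[:,0]<.75)];print(len(P),np.percentile(P[:,0],[0,2,10]),np.percentile(P[:,1],[1,50,99]))
p,y=plan([.32,-.26,.27],1.2);plan([.40,-.02,.25],1.5708,start=(p,y))
E
```

```text
2163 [0.50243944 0.50639693 0.52189758] [-0.26097673 -0.15241303 -0.05856659]
3601 [0.50186948 0.50584932 0.51618549] [-0.25727855 -0.12564537 -0.06919258]
[[[0.83,-0.67,-0.17],[0.0,0.0,-0.053]],[[0.88,-0.6,-0.17],[0.0,0.0,-0.053]],[[0.93,-0.53,-0.18],[0.0,0.0,-0.054]],[[0.97,-0.45,-0.17],[0.0,0.0,-0.053]],[[1.0,-0.36,-0.18],[0.0,0.0,-0.054]],[[1.0,-0.28,-0.17],[0.0,0.0,-0.053]],[[1.0,-0.19,-0.18],[0.0,0.0,-0.054]],[[1.0,-0.1,-0.17],[0.0,0.0,-0.053]],[[1.0,0.0,-0.18],[0.0,0.0,-0.054]],[[1.0,0.11,-0.17],[0.0,-0.001,-0.053]]] [ 0.3168 -0.2666  0.2699] [-3.1408e+00  5.0000e-04  1.1996e+00]
[[[1.0,-0.05,0.08],[0.0,0.0,-0.024]],[[1.0,-0.01,0.08],[0.0,0.0,-0.024]],[[1.0,0.03,0.08],[0.0,0.0,-0.024]],[[1.0,0.07,0.08],[0.0,0.0,-0.023]],[[1.0,0.11,0.08],[0.0,0.0,-0.024]],[[1.0,0.15,0.08],[0.0,0.0,-0.023]],[[1.0,0.19,0.08],[0.0,0.0,-0.024]],[[1.0,0.23,0.08],[0.0,0.0,-0.023]],[[1.0,0.28,0.08],[0.0,0.0,-0.024]],[[1.0,0.32,0.08],[0.0,0.0,-0.023]]] [ 0.3998 -0.0267  0.2499] [3.1416 0.     1.5703]
```

Request:
send_rows:
  plan:
    - [[0.83,-0.67,-0.17],[0.0,0.0,-0.053]]
    - [[0.88,-0.6,-0.17],[0.0,0.0,-0.053]]
    - [[0.93,-0.53,-0.18],[0.0,0.0,-0.054]]
    - [[0.97,-0.45,-0.17],[0.0,0.0,-0.053]]
    - [[1.0,-0.36,-0.18],[0.0,0.0,-0.054]]
    - [[1.0,-0.28,-0.17],[0.0,0.0,-0.053]]
    - [[1.0,-0.19,-0.18],[0.0,0.0,-0.054]]
    - [[1.0,-0.1,-0.17],[0.0,0.0,-0.053]]
    - [[1.0,0.0,-0.18],[0.0,0.0,-0.054]]
    - [[1.0,0.11,-0.17],[0.0,0.0,-0.053]]

```text
time: 1.35
tool_pos: [0.317, -0.266, 0.2701]
tool_rot: [-3.141, -0.0, 1.202]
contact_force: [0.8, -1.0, -0.2]
opening: 0.0918
grip_force: 0.0
```

Request:
send_rows:
  plan:
    - [[1.0,-0.05,0.08],[0.0,0.0,-0.024]]
    - [[1.0,-0.01,0.08],[0.0,0.0,-0.024]]
    - [[1.0,0.03,0.08],[0.0,0.0,-0.024]]
    - [[1.0,0.07,0.08],[0.0,0.0,-0.023]]
    - [[1.0,0.11,0.08],[0.0,0.0,-0.024]]
    - [[1.0,0.15,0.08],[0.0,0.0,-0.023]]
    - [[1.0,0.19,0.08],[0.0,0.0,-0.024]]
    - [[1.0,0.23,0.08],[0.0,0.0,-0.023]]
    - [[1.0,0.28,0.08],[0.0,0.0,-0.024]]
    - [[1.0,0.32,0.08],[0.0,0.0,-0.023]]

```text
time: 2.6
tool_pos: [0.3998, -0.0261, 0.2499]
tool_rot: [-3.141, -0.0, 1.572]
contact_force: [0.4, 0.6, -1.0]
opening: 0.0917
grip_force: 0.0
```

Run:
```python
from h import *
c=cal("wrist");im,dp=read_camera("wrist");K=c
np.savez("w1.npz",im=im,dp=dp,K=c[0],d=c[1],R=c[2],t=c[3])
cv2.imwrite("pics/w1.png",cv2.resize(im,(800,600),interpolation=cv2.INTER_CUBIC));print(robot.observe()["tool_pos"],-c[2].T@c[3],c[2][2])
```

```text
[ 0.40028726 -0.02405319  0.24970148] [0.3995762  0.04885412 0.4085807 ] [ 1.31223021e-04 -2.75537697e-01 -9.61290258e-01]
```

View pics/w1.png

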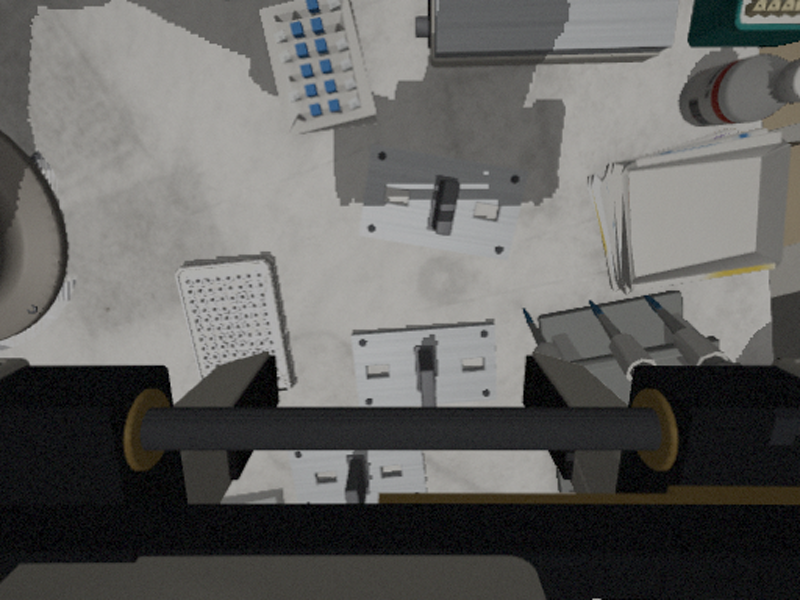

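Wrist view (800 px scale):

| Plate | Slot pixels | Slot spacing / bolt spacing | Class |
|---|---|---|---|
| 1 (y≈0.02) | (397,197), (486,210) | ≈0.69 | middle, 70–86 |
| 2 (y≈-0.13) | (377,370), (473,363) | ≈0.80 | wide, 82–98 |
| 3 (y≈-0.25) | (327,477), (392,470) | ≈0.54 | narrow, 58–74 |

Next I'll look at the dowels.

Request:
send_rows:
  plan:
    - [[0.9,0.4,0],[0,0,0]]
    - [[0.9,0.4,0],[0,0,0]]
    - [[0.9,0.4,0],[0,0,0]]
    - [[0.9,0.4,0],[0,0,0]]
    - [[0.9,0.4,0],[0,0,0]]
    - [[0.9,0.4,0],[0,0,0]]
    - [[0.9,0.4,0],[0,0,0]]
    - [[0.9,0.4,0],[0,0,0]]
    - [[0,0,0],[0,0,0]]
    - [[0,0,0],[0,0,0]]

```text
time: 3.9
tool_pos: [0.4795, 0.1523, 0.2499]
tool_rot: [-3.141, 0.001, 1.57]
contact_force: [-0.5, 0.1, -0.7]
opening: 0.0916
grip_force: 0.0
```

Run:
```python
from h import *
c=cal("wrist");im,dp=read_camera("wrist")
np.savez("w2.npz",im=im,dp=dp,K=c[0],d=c[1],R=c[2],t=c[3])
cv2.imwrite("pics/w2.png",cv2.resize(im,(800,600),interpolation=cv2.INTER_CUBIC));print(robot.observe()["tool_pos"])
```

```text
[0.47952057 0.15218476 0.25003372]
```

View pics/w2.png

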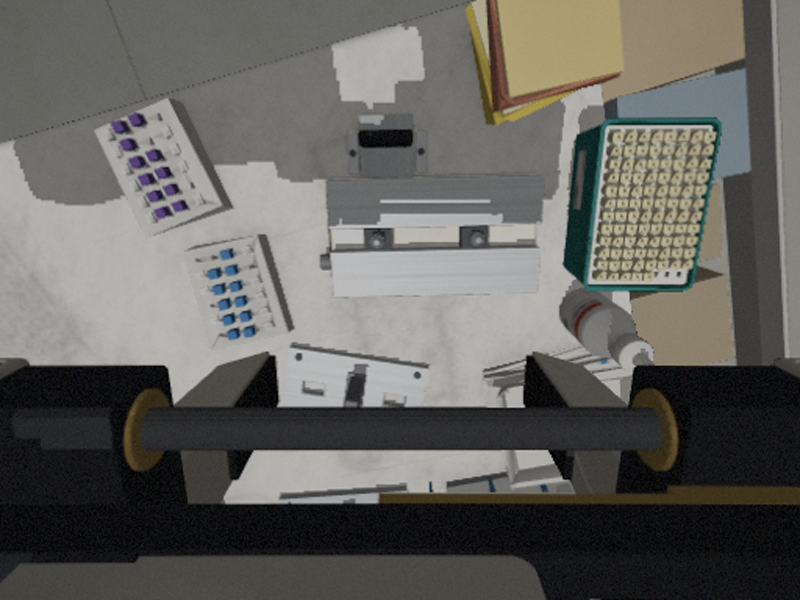

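The dowels show at (376,237) and (478,236), and the black tab at (385,138). I'll make a close crop, and compute deck edges and plate poses.

Run:
```python
from h import *
def ld(n):
    f=np.load(n);return f["im"],f["dp"],(f["K"],f["d"],f["R"],f["t"])
im,dp,c=ld("w2.npz")
cv2.imwrite("pics/w2c.png",cv2.resize(im[75:195,200:360],(800,600),interpolation=cv2.INTER_CUBIC))
s=.64
D=ray(c,[(376*s,237*s),(478*s,236*s)],.062);print("dowels",D.round(4),np.linalg.norm(D[1]-D[0]))
W=cloud(c,dp);Z=W[...,2]
m=(np.abs(Z-.046)<.006)&(W[...,0]>.38)&(W[...,0]<.62)&(W[...,1]>.1)&(W[...,1]<.24)
P=W[m][:,:2].astype(np.float32);r=cv2.minAreaRect(P);print("deck",r,Z[m].mean())
im,dp,c=ld("w1.npz");W=cloud(c,dp)
for n,uv in {"p1":[(397,197),(486,210)],"p2":[(377,370),(473,363)],"p3":[(327,477),(392,470)]}.items():
    q=ray(c,np.array(uv)*s,.006);print(n,q.mean(0).round(3),np.linalg.norm(q[1]-q[0]).round(4),np.arctan2(*(q[1]-q[0])[[1,0]]).round(3))
Z=W[...,2];m=((Z>.045)&(Z<.07)&(W[...,1]<.08)&(W[...,0]<.5)&(W[...,0]>.3)).astype(np.uint8)
n,l,st,ce=cv2.connectedComponentsWithStats(m)
for i in range(1,n):
    if st[i,4]>30: P=W[l==i];print(st[i],np.median(P,0).round(3),cv2.minAreaRect(P[:,:2].astype(np.float32)))
```

```text
dowels [[0.4612 0.1799 0.062 ]
 [0.5376 0.1805 0.062 ]] 0.07645323293890098
deck ((0.5220982432365417, 0.1807103157043457), (0.1974126398563385, 0.09859255701303482), 1.263205647468567) 0.04667378735601134
p1 [0.435 0.022 0.006] 0.077 -0.141
p2 [ 0.423 -0.128  0.006] 0.0908 0.08
p3 [ 0.359 -0.245  0.006] 0.0665 0.124
[278 115  17  36 381] [0.434 0.023 0.059] ((0.43501773476600647, 0.02263091318309307), (0.039821915328502655, 0.012181747704744339), 80.80877685546875)
[269 233  11  28 257] [ 0.423 -0.122  0.059] ((0.4229716956615448, -0.12487123161554337), (0.011980962008237839, 0.0348672978579998), 4.63637638092041)
[220 308  12  14 148] [ 0.357 -0.227  0.057] ((0.3563212752342224, -0.2331751435995102), (0.013110196217894554, 0.020901380106806755), 6.554966449737549)
```

View pics/w2c.png

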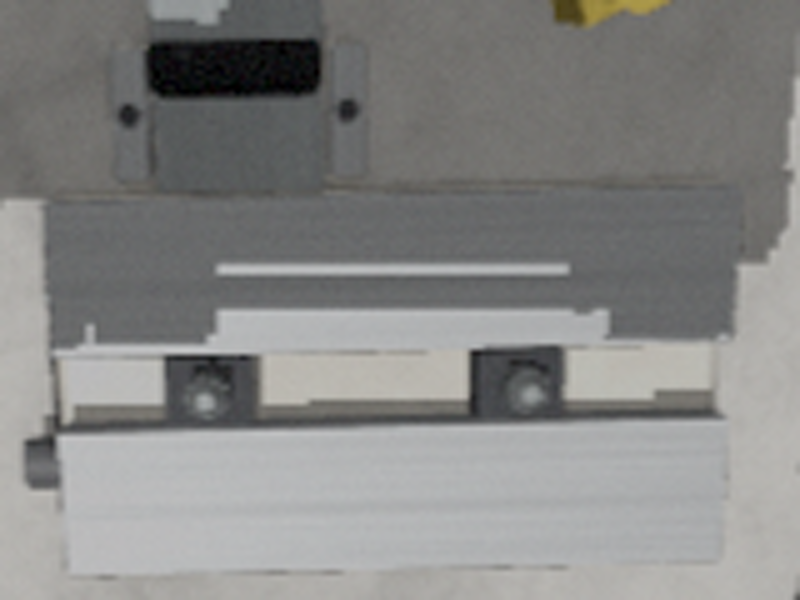

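The dowel spacing is about 75.5–76 mm, so the middle plate (plate 1, 77 mm slots) is the one. Candidates were plate 1 at (442,205), plate 2 at (425,365) and plate 3 at (358,475) in pics/w1, plus the blue look-alike in the top view. The close crop shows the dowel tips at (205,398) and (527,392), and a shaker yaw of about 0.02 rad.

Run:
```python
from h import *
f=np.load("w2.npz");c=(f["K"],f["d"],f["R"],f["t"])
k=lambda u,v:(200+(u+.5)/5-.5,75+(v+.5)/5-.5)
D=ray(c,[k(205,398),k(527,392)],.062);d=D[1]-D[0];print(D.round(4),np.linalg.norm(d),np.arctan2(d[1],d[0]),D.mean(0))
E=ray(c,[k(70,573),k(722,560)],.046);d=E[1]-E[0];print(E.round(4),np.linalg.norm(d),np.arctan2(d[1],d[0]))
p,y=plan([.435,.022,.12],1.42,8);plan([.435,.022,.03],1.42,6,start=(p,y))
```

```text
[[0.4611 0.1769 0.062 ]
 [0.5366 0.1782 0.062 ]] 0.07558236546793143 0.017813950301337405 [0.49885031 0.17757642 0.062     ]
[[0.4252 0.1301 0.046 ]
 [0.5906 0.1334 0.046 ]] 0.16535259927742157 0.0199746024162772
[[[-0.65,-0.22,0.65],[0.0,0.0,0.012]],[[-0.65,-0.21,0.65],[0.0,0.0,0.012]],[[-0.66,-0.2,0.65],[0.0,0.0,0.012]],[[-0.66,-0.18,0.65],[0.0,0.0,0.012]],[[-0.67,-0.17,0.65],[0.0,0.0,0.012]],[[-0.67,-0.16,0.65],[0.0,0.0,0.012]],[[-0.67,-0.15,0.65],[0.0,0.0,0.012]],[[-0.68,-0.13,0.66],[0.0,0.0,0.011]]] [0.4351 0.0219 0.1199] [-3.1410e+00  6.0000e-04  1.4205e+00]
[[[0.0,0.0,0.6],[0.0,0.0,0.0]],[[0.0,0.0,0.6],[0.0,0.0,0.0]],[[0.0,0.0,0.6],[0.0,0.0,0.0]],[[0.0,0.0,0.6],[0.0,0.0,0.0]],[[0.0,0.0,0.6],[0.0,0.0,0.0]],[[0.0,0.0,0.6],[0.0,0.0,0.0]]] [0.4351 0.0219 0.0299] [3.1416 0.     1.4205]
```

Request:
send_rows:
  plan:
    - [[-0.65,-0.22,0.65],[0,0,0.012]]
    - [[-0.65,-0.21,0.65],[0,0,0.012]]
    - [[-0.66,-0.2,0.65],[0,0,0.012]]
    - [[-0.66,-0.18,0.65],[0,0,0.012]]
    - [[-0.67,-0.17,0.65],[0,0,0.012]]
    - [[-0.67,-0.16,0.65],[0,0,0.012]]
    - [[-0.67,-0.15,0.65],[0,0,0.012]]
    - [[-0.68,-0.13,0.66],[0,0,0.011]]
    - [[0,0,0],[0,0,0]]
    - [[0,0,0],[0,0,0]]

```text
time: 5.2
tool_pos: [0.4361, 0.0227, 0.1207]
tool_rot: [3.14, -0.0, 1.421]
contact_force: [0.1, -0.2, 1.0]
opening: 0.0921
grip_force: 0.0
```

Request:
send_rows:
  plan:
    - [[0,0,0.6],[0,0,0]]
    - [[0,0,0.6],[0,0,0]]
    - [[0,0,0.6],[0,0,0]]
    - [[0,0,0.6],[0,0,0]]
    - [[0,0,0.6],[0,0,0]]
    - [[0,0,0.6],[0,0,0]]
    - [[0,0,0],[0,0,0]]
    - [[0,0,0],[0,0,0]]
    - [[0,0,0],[0,0,0]]
    - [[0,0,0],[0,0,0]]

```text
time: 6.45
tool_pos: [0.4359, 0.0227, 0.0304]
tool_rot: [3.141, 0.0, 1.421]
contact_force: [0.2, -0.5, 0.4]
opening: 0.0918
grip_force: 0.0
```

Request:
send_rows:
  plan:
    - [[0,0,0],[0,0,0]]
    - [[0,0,0],[0,0,0]]
    - [[0,0,0],[0,0,0]]
    - [[0,0,0],[0,0,0]]
    - [[0,0,0],[0,0,0]]
    - [[0,0,0],[0,0,0]]
    - [[0,0,0],[0,0,0]]
    - [[0,0,0],[0,0,0]]
    - [[0,0,0],[0,0,0]]
    - [[0,0,0],[0,0,0]]
  gripper: -1
  force: 35

```text
time: 7.7
tool_pos: [0.4354, 0.0228, 0.0299]
tool_rot: [-3.141, 0.0, 1.421]
contact_force: [-1.1, -0.5, 0.5]
opening: 0.0116
grip_force: 35.0
```

Run:
```python
from h import *
s=robot.observe();q=[*s["tool_pos"][:2],.12]
p,y=plan([q[0],q[1],.12],1.421,4);p,y=plan([.44,.06,.135],1.46,3,start=(p,y));p,y=plan([.499,.178,.125],1.590,8,start=(p,y))
```

```text
[[[0.0,0.0,-0.9],[0.0,0.0,0.0]],[[0.0,0.0,-0.9],[0.0,0.0,0.0]],[[0.0,0.0,-0.9],[0.0,0.0,0.0]],[[0.0,0.0,-0.9],[0.0,0.0,0.0]]] [0.4355 0.0228 0.1199] [-3.1412e+00  1.0000e-04  1.4212e+00]
[[[0.5,-0.01,-0.2],[0.0,0.0,-0.008]],[[0.5,-0.01,-0.2],[0.0,0.0,-0.008]],[[0.5,0.0,-0.2],[0.0,0.0,-0.009]]] [0.4401 0.06   0.1349] [3.1416 0.     1.4605]
[[[0.62,0.23,0.05],[0.0,0.0,-0.01]],[[0.62,0.24,0.05],[0.0,0.0,-0.01]],[[0.61,0.25,0.05],[0.0,0.0,-0.01]],[[0.61,0.26,0.05],[0.0,0.0,-0.01]],[[0.6,0.26,0.05],[0.0,0.0,-0.011]],[[0.6,0.28,0.05],[0.0,0.0,-0.01]],[[0.59,0.28,0.05],[0.0,0.0,-0.011]],[[0.59,0.29,0.05],[0.0,0.0,-0.01]]] [0.4989 0.178  0.1249] [3.1416 0.     1.5893]
```

Request:
send_rows:
  plan:
    - [[0,0,-0.4],[0,0,0]]
    - [[0,0,-0.9],[0,0,0]]
    - [[0,0,-0.9],[0,0,0]]
    - [[0,0,-0.9],[0,0,0]]
    - [[0,0,-0.5],[0,0,0]]
    - [[0.5,0,-0.2],[0,0,-0.008]]
    - [[0.5,0,-0.2],[0,0,-0.008]]
    - [[0.5,0,-0.2],[0,0,-0.009]]
    - [[0,0,0],[0,0,0]]
    - [[0,0,0],[0,0,0]]

```text
time: 8.95
tool_pos: [0.4405, 0.06, 0.1346]
tool_rot: [-3.141, 0.0, 1.461]
contact_force: [0.6, -0.4, -2.9]
opening: 0.0119
grip_force: 35.0
```

Request:
send_rows:
  plan:
    - [[0.62,0.23,0.05],[0,0,-0.01]]
    - [[0.62,0.24,0.05],[0,0,-0.01]]
    - [[0.61,0.25,0.05],[0,0,-0.01]]
    - [[0.61,0.26,0.05],[0,0,-0.01]]
    - [[0.6,0.26,0.05],[0,0,-0.011]]
    - [[0.6,0.28,0.05],[0,0,-0.01]]
    - [[0.59,0.28,0.05],[0,0,-0.011]]
    - [[0.59,0.29,0.05],[0,0,-0.01]]
    - [[0,0,0],[0,0,0]]
    - [[0,0,0],[0,0,0]]

```text
time: 10.2
tool_pos: [0.4993, 0.1778, 0.1248]
tool_rot: [-3.141, 0.0, 1.589]
contact_force: [1.4, 0.9, -3.8]
opening: 0.0121
grip_force: 35.0
```

Run:
```python
from h import *
print(robot.observe());c=cal("wrist");im,dp=read_camera("wrist")
np.savez("w3.npz",im=im,dp=dp,K=c[0],d=c[1],R=c[2],t=c[3])
cv2.imwrite("pics/w3.png",cv2.resize(im,(800,600),interpolation=cv2.INTER_CUBIC))
```

```text
{'time': 10.2, 'qpos': array([ 1.97544225e-01,  4.55505536e-01,  1.65385877e+00, -3.65415093e-04,
        1.03290818e+00,  1.79257176e-01]), 'qvel': array([-0.01001797, -0.00695214,  0.00734119,  0.00119983, -0.00163236,
        0.00132648]), 'joint_efforts': array([ 3.36154439e-01, -4.68369198e+01, -2.21611154e+01,  9.94619820e-02,
       -1.88008707e-03,  4.40183896e-03]), 'tool_pos': array([0.49930936, 0.17775261, 0.12478908]), 'tool_rot': array([-3.14097962e+00,  4.29879936e-04,  1.58927083e+00]), 'contact_force': array([ 1.36937308,  0.94356624, -3.78431521]), 'torque': array([ 0.02587424, -0.08080709,  0.00642234]), 'grip_force': 34.97097194194794, 'opening': 0.012077780187482153}
```

View pics/w3.png

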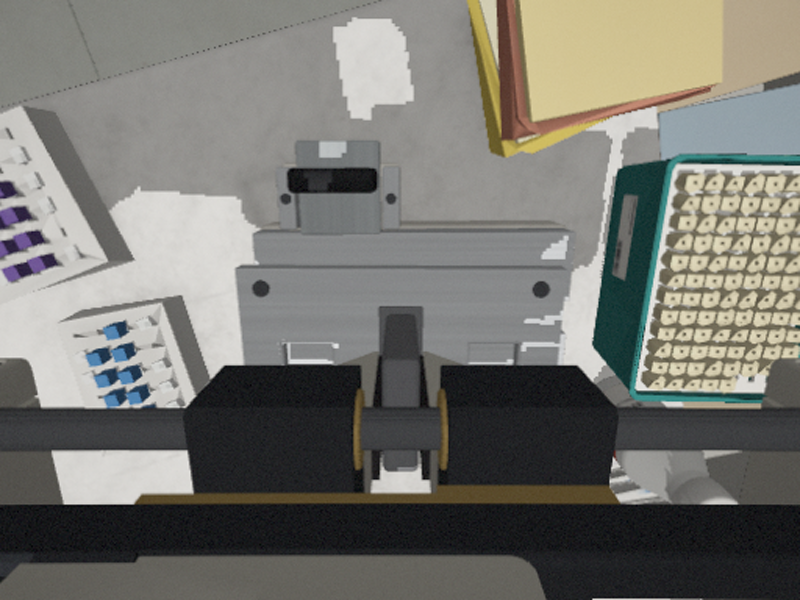

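The plate is in hand over the deck. Its +y edge runs from (237,266) to (571,266) with bolts at (261,288) and (541,289). I'll check it against the expected geometry.

Run:
```python
from h import *
f=np.load("w3.npz");im=f["im"];c=(f["K"],f["d"],f["R"],f["t"]);s=.64
g=cv2.cvtColor(im,6).astype(float)
E=[]
for u0 in (170,220,285,340):
    col=g[150:185,u0-4:u0+5].mean(1);gr=np.diff(col);k=int(np.argmax(np.abs(gr)));E.append((u0,150+k+.5));
    print(u0,col[10:28].round(0).astype(int))
print(E);print(ray(c,E,.103).round(4))
print(ray(c,[(237*s,266*s),(571*s,266*s)],.103).round(4),ray(c,[(261*s,288*s),(541*s,289*s)],.103).round(4))
print("deck back",ray(c,[(258*s,229*s),(560*s,222*s)],.046).round(4))
```

```text
170 [133 134 134 134 135 136 137 136 133 115  99 107 139 136 136 136 136 137]
220 [134 135 136 135 137 136 136 135 134 124  98 104 130 138 137 136 135 136]
285 [133 136 137 135 136 137 137 135 135 133  99 102 122 137 136 135 134 135]
340 [134 137 137 135 136 136 136 135 135 130  99 102 121 136 136 134 134 134]
[(170, 171.5), (220, 169.5), (285, 169.5), (340, 169.5)]
[[0.445  0.2148 0.103 ]
 [0.476  0.2166 0.103 ]
 [0.5164 0.2174 0.103 ]
 [0.5504 0.218  0.103 ]]
[[0.4337 0.2154 0.103 ]
 [0.5662 0.2178 0.103 ]] [[0.4426 0.2065 0.103 ]
 [0.5553 0.2082 0.103 ]]
deck back [[0.4257 0.223  0.046 ]
 [0.5795 0.2293 0.046 ]]
```

Request:
send_rows:
  plan:
    - [[-0.02,-0.02,0.2],[0,0,0]]
    - [[0,0,0.25],[0,0,0]]
    - [[0,0,0.25],[0,0,0]]
    - [[0,0,0.2],[0,0,0]]
    - [[0,0,0.15],[0,0,0]]
    - [[0,0,0.15],[0,0,0]]
    - [[0,0,0.1],[0,0,0]]
    - [[0,0,0.1],[0,0,0]]
    - [[0,0,0],[0,0,0]]
    - [[0,0,0],[0,0,0]]

```text
time: 11.5
tool_pos: [0.4992, 0.1774, 0.09]
tool_rot: [3.141, 0.0, 1.589]
contact_force: [0.2, 0.4, -2.3]
opening: 0.0117
grip_force: 35.0
```

Request:
send_rows:
  plan:
    - [[0,0,0.04],[0,0,0]]
    - [[0,0,0.04],[0,0,0]]
    - [[0,0,0.04],[0,0,0]]
    - [[0,0,0.04],[0,0,0]]
    - [[0,0,0.04],[0,0,0]]
    - [[0,0,0],[0,0,0]]
    - [[0,0,0],[0,0,0]]
    - [[0,0,0],[0,0,0]]
    - [[0,0,0],[0,0,0]]
    - [[0,0,0],[0,0,0]]

```text
time: 12.75
tool_pos: [0.4991, 0.1774, 0.085]
tool_rot: [3.142, 0.0, 1.589]
contact_force: [-0.4, -0.7, -2.9]
opening: 0.0119
grip_force: 35.0
```

Request:
send_rows:
  plan:
    - [[0,0,0.05],[0,0,0]]
    - [[0,0,0.05],[0,0,0]]
    - [[0,0,0.05],[0,0,0]]
    - [[0,0,0.05],[0,0,0]]
    - [[0,0,0.04],[0,0,0]]
    - [[0,0,0.04],[0,0,0]]
    - [[0,0,0.04],[0,0,0]]
    - [[0,0,0],[0,0,0]]
    - [[0,0,0],[0,0,0]]
    - [[0,0,0],[0,0,0]]

```text
time: 14.0
tool_pos: [0.4991, 0.1774, 0.077]
tool_rot: [3.141, 0.0, 1.589]
contact_force: [-0.1, 0.5, -2.8]
opening: 0.0116
grip_force: 35.0
```

Request:
send_rows:
  plan:
    - [[0,0,0.01],[0,0,0]]
    - [[0,0,0.01],[0,0,0]]
    - [[0,0,0.01],[0,0,0]]
    - [[0,0,0.01],[0,0,0]]
    - [[0,0,0],[0,0,0]]
    - [[0,0,0],[0,0,0]]
    - [[0,0,0],[0,0,0]]
    - [[0,0,0],[0,0,0]]
    - [[0,0,0],[0,0,0]]
    - [[0,0,0],[0,0,0]]

```text
time: 15.25
tool_pos: [0.4991, 0.1774, 0.076]
tool_rot: [3.142, 0.0, 1.589]
contact_force: [-0.8, -0.5, -2.5]
opening: 0.0118
grip_force: 35.0
```

Request:
send_rows:
  plan:
    - [[0,0,0.01],[0,0,0]]
    - [[0,0,0.01],[0,0,0]]
    - [[0,0,0],[0,0,0]]
    - [[0,0,0],[0,0,0]]
    - [[0,0,0],[0,0,0]]
    - [[0,0,0],[0,0,0]]
    - [[0,0,0],[0,0,0]]
    - [[0,0,0],[0,0,0]]
    - [[0,0,0],[0,0,0]]
    - [[0,0,0],[0,0,0]]

```text
time: 16.5
tool_pos: [0.4991, 0.1774, 0.0759]
tool_rot: [3.141, 0.0, 1.589]
contact_force: [-2.6, -0.4, 5.2]
opening: 0.0121
grip_force: 35.0
```

Request:
send_rows:
  plan:
    - [[0,0,0],[0,0,0]]
    - [[0,0,0],[0,0,0]]
    - [[0,0,0],[0,0,0]]
    - [[0,0,0],[0,0,0]]
    - [[0,0,0],[0,0,0]]
    - [[0,0,-0.5],[0,0,0]]
    - [[0,0,-1],[0,0,0]]
    - [[0,0,-1],[0,0,0]]
    - [[0,0,-1],[0,0,0]]
    - [[0,0,-1],[0,0,0]]
  gripper: -0.2

```text
time: 17.75
tool_pos: [0.4991, 0.1774, 0.1898]
tool_rot: [3.141, -0.0, 1.589]
contact_force: [0.5, -0.0, -1.2]
opening: 0.0369
grip_force: 0.0
```

Run:
```python
from h import *
s=robot.observe();print(s["tool_pos"],s["opening"]);c=cal("wrist");im,dp=read_camera("wrist")
np.savez("w4.npz",im=im,dp=dp,K=c[0],d=c[1],R=c[2],t=c[3])
cv2.imwrite("pics/w4.png",cv2.resize(im,(800,600),interpolation=cv2.INTER_CUBIC))
W=cloud(c,dp);m=(W[...,2]>.03)&(W[...,2]<.095)
X=W-np.array([.506,.1777,0]);a=.019;sx=X[...,0]*np.cos(a)+X[...,1]*np.sin(a);sy=-X[...,0]*np.sin(a)+X[...,1]*np.cos(a)
for n,b in {"plate L":(-60,-20,15,35),"plate R":(20,50,15,35),"deck edge":(0,75,40.5,45),"tab":(-50,-20,60,90)}.items():
    q=m&(sx*1e3>b[0])&(sx*1e3<b[1])&(sy*1e3>b[2])&(sy*1e3<b[3]);print(n,q.sum(),np.percentile(W[q][:,2],[5,50,95]).round(4) if q.any() else "")
q=(W[...,2]>.083)&(W[...,2]<.092)&(sy>.04)&(sy<.1)&(np.abs(sx+.035)<.03);print("tab top",q.sum(),np.percentile(sy[q],[1,50,99]) if q.any() else"",np.percentile(sx[q],[1,50,99]) if q.any() else"")
```

```text
[0.49912451 0.17740079 0.18976154] 0.036934257112469476
plate L 789 [0.0536 0.0548 0.056 ]
plate R 604 [0.0537 0.0548 0.0562]
deck edge 299 [0.0457 0.0469 0.0481]
tab 1073 [0.0636 0.0654 0.0903]
tab top 512 [0.06718772 0.07173038 0.07618792] [-0.05285076 -0.0349565  -0.0171227 ]
```

View pics/w4.png

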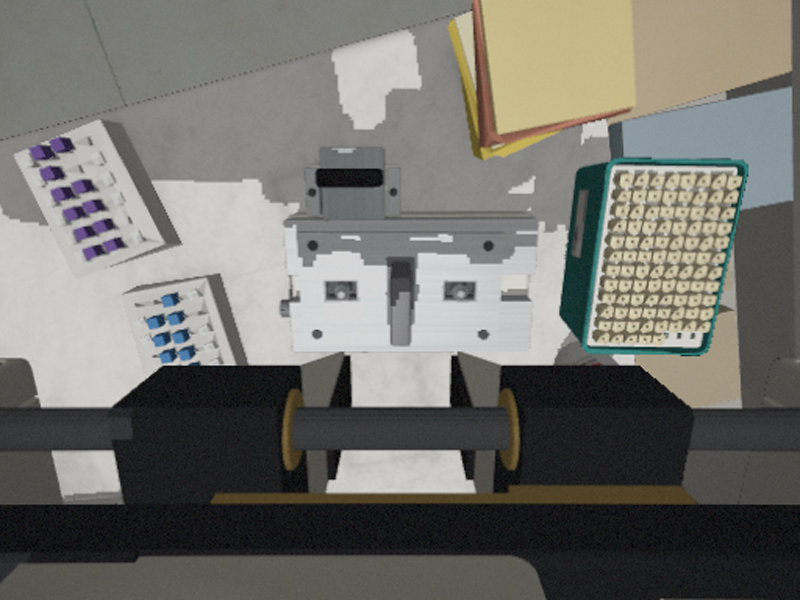

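The plate lies flush: its top is 7.9 mm above the deck on both sides, and the dowels show in the slots at (341,291) and (461,291). The tab's outer face is at shaker y≈76 mm. I'll check the height of the yellow/red stack beside the push path and plan the move.

Run:
```python
from h import *
f=np.load("w4.npz");W=cloud((f["K"],f["d"],f["R"],f["t"]),f["dp"])
for n in("w4",):
    q=(W[...,0]>.36)&(W[...,0]<.60)&(W[...,1]>.26)&(W[...,1]<.40)&(W[...,2]>.02)&(W[...,2]<.3);P=W[q];print(q.sum(),P.min(0),P.max(0))
p,y=plan([.4695,.285,.16],1.590,6);p,y=plan([.4695,.285,.072],1.590,4,start=(p,y))
```

```text
8652 [0.44992471 0.2600285  0.02008298] [0.59999272 0.34205157 0.09851534]
[[[0.72,-0.2,0.22],[0.001,0.0,0.0]],[[0.72,-0.2,0.22],[0.001,0.0,0.0]],[[0.72,-0.19,0.22],[0.001,0.0,0.0]],[[0.72,-0.2,0.22],[0.0,0.0,0.0]],[[0.71,-0.19,0.22],[0.001,0.0,0.0]],[[0.72,-0.2,0.23],[0.0,-0.001,0.0]]] [0.4694 0.2851 0.1599] [3.1411e+00 4.0000e-04 1.5893e+00]
[[[0.0,0.0,0.88],[0.0,0.0,0.0]],[[0.0,0.0,0.88],[0.0,0.0,0.0]],[[0.0,0.0,0.88],[0.0,0.0,0.0]],[[0.0,0.0,0.88],[0.0,0.0,0.0]]] [0.4694 0.2851 0.0719] [3.1416 0.     1.5893]
```

Request:
send_rows:
  plan:
    - [[0.72,-0.2,0.2],[0,0,0]]
    - [[0.72,-0.2,0.2],[0,0,0]]
    - [[0.72,-0.2,0.2],[0,0,0]]
    - [[0.72,-0.2,0.2],[0,0,0]]
    - [[0.72,-0.2,0.2],[0,0,0]]
    - [[0.72,-0.2,0.2],[0,0,0]]
    - [[0,0,0],[0,0,0]]
    - [[0,0,0],[0,0,0]]
    - [[0,0,0],[0,0,0]]
    - [[0,0,0],[0,0,0]]
  gripper: -1

```text
time: 19.05
tool_pos: [0.4674, 0.2844, 0.1581]
tool_rot: [3.141, 0.0, 1.588]
contact_force: [0.1, 0.4, 0.0]
opening: 0.0007
grip_force: 0.0
```

Request:
send_rows:
  plan:
    - [[0,0,0.7],[0,0,0]]
    - [[0,0,0.7],[0,0,0]]
    - [[0,0,0.7],[0,0,0]]
    - [[0,0,0.6],[0,0,0]]
    - [[0,0,0.5],[0,0,0]]
    - [[0,0,0.2],[0,0,0]]
    - [[0,0,0],[0,0,0]]
    - [[0,0,0],[0,0,0]]
    - [[0,0,0],[0,0,0]]
    - [[0,0,0],[0,0,0]]

```text
time: 20.3
tool_pos: [0.4672, 0.2849, 0.0732]
tool_rot: [3.141, -0.0, 1.589]
contact_force: [-0.0, -0.4, -0.6]
opening: 0.0003
grip_force: 0.0
```

Request:
send_rows:
  plan:
    - [[-0.2,0,0],[0,0,0]]
    - [[-0.2,0,0],[0,0,0]]
    - [[-0.2,0,0],[0,0,0]]
    - [[-0.2,0,0],[0,0,0]]
    - [[-0.2,0,0],[0,0,0]]
    - [[-0.2,0,0],[0,0,0]]
    - [[-0.15,0,0],[0,0,0]]
    - [[-0.15,0,0],[0,0,0]]
    - [[0,0,0],[0,0,0]]
    - [[0,0,0],[0,0,0]]

```text
time: 21.55
tool_pos: [0.4677, 0.2469, 0.0729]
tool_rot: [-3.141, 0.001, 1.589]
contact_force: [0.4, 0.5, -0.1]
opening: 0.0009
grip_force: 0.0
```

Request:
send_rows:
  plan:
    - [[-0.04,0,0],[0,0,0]]
    - [[-0.04,0,0],[0,0,0]]
    - [[-0.04,0,0],[0,0,0]]
    - [[-0.04,0,0],[0,0,0]]
    - [[0,0,0],[0,0,0]]
    - [[0,0,0],[0,0,0]]
    - [[0,0,0],[0,0,0]]
    - [[0,0,0],[0,0,0]]
    - [[0,0,0],[0,0,0]]
    - [[0,0,0],[0,0,0]]

```text
time: 22.8
tool_pos: [0.4678, 0.2433, 0.0729]
tool_rot: [-3.141, 0.0, 1.589]
contact_force: [-1.7, 1.5, -0.0]
opening: 0.0006
grip_force: 0.9
```

Request:
send_rows:
  plan:
    - [[-0.02,0,0],[0,0,0]]
    - [[-0.02,0,0],[0,0,0]]
    - [[-0.02,0,0],[0,0,0]]
    - [[-0.02,0,0],[0,0,0]]
    - [[0,0,0],[0,0,0]]
    - [[0,0,0],[0,0,0]]
    - [[0,0,0],[0,0,0]]
    - [[0,0,0],[0,0,0]]
    - [[0,0,0],[0,0,0]]
    - [[0,0,0],[0,0,0]]

```text
time: 24.05
tool_pos: [0.4678, 0.2426, 0.073]
tool_rot: [3.141, -0.002, 1.589]
contact_force: [-1.9, 8.3, -1.2]
opening: 0.0004
grip_force: 4.3
```

```bash
cat > tab.py <<'E'
from h import *
s=robot.observe();print(s["tool_pos"],s["contact_force"]);c=cal("wrist");im,dp=read_camera("wrist")
cv2.imwrite("pics/w5.png",cv2.resize(im,(800,600)))
W=cloud(c,dp);X=W-np.array([.506,.1777,0]);a=.019;sx=X[...,0]*np.cos(a)+X[...,1]*np.sin(a);sy=-X[...,0]*np.sin(a)+X[...,1]*np.cos(a)
q=(W[...,2]>.083)&(W[...,2]<.094)&(sy>.03)&(sy<.1)&(np.abs(sx+.035)<.03)&(im.max(2)<60);print("tab top",q.sum(),np.percentile(sy[q],[1,50,99]) if q.any() else"")
E
python3 tab.py
```

```text
[0.46784677 0.24257264 0.07298408] [-1.94347366  8.31077913 -1.18067206]
tab top 80 [0.07505078 0.07567037 0.07623951]
```

The force rises to 8 N at the predicted home position, so the slide is on its stop. I'll back off, lift and check.

Request:
send_rows:
  plan:
    - [[0.4,0,0],[0,0,0]]
    - [[0.6,0,0],[0,0,0]]
    - [[0.6,0,0],[0,0,0]]
    - [[0,0,-0.6],[0,0,0]]
    - [[0,0,-0.9],[0,0,0]]
    - [[0,0,-0.9],[0,0,0]]
    - [[-0.5,0,-0.9],[0,0,0]]
    - [[-1,0,-0.9],[0,0,0]]
    - [[-1,0,-0.4],[0,0,0]]
    - [[-0.5,0,0],[0,0,0]]

```text
time: 25.35
tool_pos: [0.4691, 0.2054, 0.1896]
tool_rot: [3.139, -0.0, 1.588]
contact_force: [1.1, 0.9, -0.8]
opening: 0.0004
grip_force: 0.0
```

```bash
python3 tab.py
```

```text
[0.46908908 0.20539742 0.18959776] [ 1.08292401  0.90356634 -0.76430791]
tab top 424 [0.04714851 0.05182278 0.05541117]
```

View pics/w5.png

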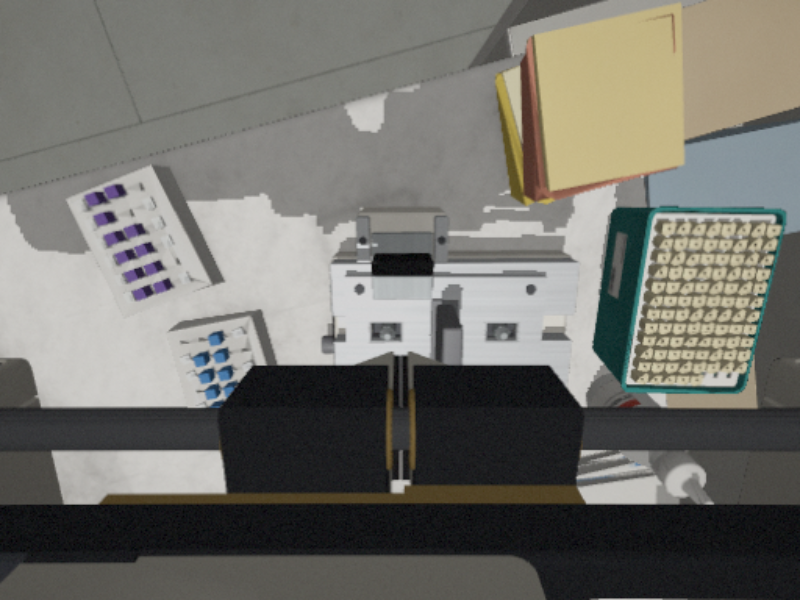

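The tab (402,265) has moved in. Its outer face is at shaker y≈55.5 mm against 56 mm when home. The tongue covers the plate edge and the plate is still flush. The hand touches nothing, so I'm handing in.

```bash
python3 -c "
from cell import robot
print(robot.hand_in())"
```

```text
the job is handed in; nothing more can be done
None
```

The middle-slot plate (70–86 mm) lies flush over both dowels (about 76 mm apart), the slide is home by camera and by the force at its stop, and the job is handed in; `hand_in()` gave no verdict.

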